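# Set the pan under the chute and trip the spring gate

### The arm

A 6-joint arm with a two-finger parallel gripper is mounted at the origin on the work surface. World frame = base frame: x ahead of the robot, y to its left, z up, the work surface at z = 0. Lengths are in m, angles in rad, forces in N, time in s.
With the tool pointing down it reaches from about 0.35 to 0.775 m from the base axis. Payload 7.3 kg.
Tool frame: the origin (TCP) lies midway between the tips of the shut fingers; the grasp point (between the pads) lies 19 mm behind it; z points along the fingers, y is the direction in which the jaws open and shut (so a half turn about z gives the same grasp; the last joint's range is limited). The gripper opens to 92 mm and grips with 3 to 60 N. Pads are 19 mm wide; open, the fingers measure 130 mm over their backs; the gripper's body (75 mm by 190 mm) begins 47 mm behind the grasp point.
Start: joints at [-1.404, 0.342, 1.524, -0, 1.275, -0.146], TCP at [0.162, -0.5, 0.227] pointing down, gripper open.
Joint ranges: [-2.53, 2.53], [-0.77, 2.02], [0.04, 2.7], [-1, 4.14], [0.28, 2.66], [-3.11, 3.11]. Speed limits (rad/s): [2.57, 2.57, 3.14, 3.14, 3.14, 3.14].

### API

Orientations are given as [roll, pitch, yaw] about the fixed x, y, z axes, in that order (R = Rz(yaw) Ry(pitch) Rx(roll)).
In Python, from cell import status, eyes, job gives the robot as it stands.
- The arm moves only by the tool jog_arm, never from a script. Its argument "series" is a list of rows, each a list of 3 entries, a list of its own where there are three numbers: the gripper command: -1 is shut, 1 is fully open, values between are in proportion, then the shift along the tool's x, y, z in m, then the turn, a rotation vector about the tool's x, y, z in rad. In form: [[grip, [x, y, z], [ax, ay, az]], ...]. A call has 1 to 12 rows; each row is the pose to reach, as a shift and turn from the pose commanded when the call began, along the tool's axes at that moment; what a row does not reach only later rows make up. A row lasts 1/12 s, in which the tool goes at most 41.7 mm and 7.16 degrees, less where a joint would pass 70% of its speed; a pose out of reach is approached as far as the arm can. A call with a gripper value outside its range is refused whole. The fingers move at their own pace and stop on an object; "squeeze" is the grip in N (left out, the last holds). Time passes only in rows, so rows that repeat a pose let the fingers close. It gives the time, the measured TCP pose, the force and the opening at its end, in the units of the state.
- status.observe(): the state, without advancing time (a new reading comes with each control period).
- eyes.read_camera(name): name is "scene" or "top"; returns a dict with "img" (420x560x3 uint8, red, green, blue), "range_z" (420x560 float32, m along the optical axis (not along the pixel's ray), 0 where there is no reading), "camera_matrix" (3x3 intrinsics, pixels), "k1" (the pictures are not rectified: a ray, as slopes to the right and down, at radius r is drawn at 1 + k1 r^2 times it, then the intrinsics apply), "T" (4x4, takes a point from camera to world coordinates). Camera axes: x right, y down, z forward; pixel columns grow to the right and rows downward; lengths in m; the calibration is good to about 2 mm. A picture is of the moment at which its call begins.
- job.hand_in(): hands the job in, once; it reports no verdict.
The state is a dict: "time": time; "qpos": joint angles; "qvel": joint speeds; "joint_efforts": joint torques, N m; "tool_pos": TCP position; "tool_rot": TCP orientation; "contact_force": force on the tool from outside, world axes, zero at the start; "torque": the same for the moment, N m; "opening": finger opening in m.
Only numpy, scipy, OpenCV 4.12 (cv2) and the standard library are available. Lean on these libraries where they do the work, as an engineer would, in place of code of your own. Each camera call takes 0.05 s, during which the arm holds its last target.

### The job

Push the round tin pan along the ledge until the chute's spout lip hangs inside its rim, about half-way between rim and middle. Then press the catch's thumb pad down with a fingertip until the spring gate snaps open and the brown sphalerite chunk slides down into the pan, and take the finger away, leaving the pan with the chunk in it under the spout. Lift nothing, do not touch the chunk, and leave the mallet, the brass tin and the dark magnetite lump where they lie.

Things in the scene. Friction and masses are not known exactly. Their poses are not given: they have to be found in the camera images.
- chute: Fixed galvanized steel chute: open trough 80 mm wide inside, 370 mm long, sloping 38 degrees, on an iron trestle. Origin on the ledge below the middle of the spout's lip (lip 70 mm high; upper end about 390 mm). Its -x axis is the level direction in which ore comes out, +x leads up the slope, +y is the catch's side. Trestle feet start 145 mm behind the lip (+x); the ledge before them is clear.
- spout_lip (a point): Middle of the lower edge of the spout, 70 mm above the ledge, where the ore drops off.
- pan_spot (a point): Point on the ledge 45 mm out from the lip (chute -x), where the pan's centre belongs; the ore lands about here. A pan within 55 mm of it is well placed.
- pan: Loose round tin collecting pan, open on top: 217 mm across its rim, 194 mm across its foot, 45 mm high, wall 3 mm, about 0.4 kg; slides on the ledge under 1.5 to 3.5 N. Origin: centre of its underside. Starts 100 to 180 mm out from pan_spot, on the spout's open side. It is pushed, never lifted or tipped.
- catch_pad (a point): Middle of the top of the catch's thumb pad, a level steel tab 46 mm along by 42 mm across the chute, 174 mm above the ledge, outside the trough on its +y side by the gate. Press straight down: spring 2.5 N at first, about 5 N when it frees the gate after 7 mm, 7 N at its stop after 14 mm; it rises when let go. On opening, the gate's crank pin swings past 26 mm from this point, towards the trough.
- catch (a joint): Angle of the catch lever: 0 at rest (gate hooked), about 0.06 rad where the gate is let go, 0.12 rad at its stop.
- gate (a joint): Angle of the flap gate across the trough, hinged at its top 110 mm up the slope from the lip: 0 shut and hooked by the catch, 1.2 rad sprung fully open towards the spout. Its own spring opens it in about 0.2 s once the catch lets go and keeps it open; it does not hook again.
- sphalerite_mid (a point): Middle of the loose chunk of brown sphalerite, about 45 by 50 by 35 mm, 0.2 kg, lying in the trough against the shut gate; it slides down by itself when the gate opens. In the pan its middle is about 20 to 26 mm above the ledge.
- magnetite_mid (a point): Middle of a loose lump of dark magnetite, about 65 by 55 by 47 mm, lying on the ledge on the chute's +y side. Leave alone.
- sample_tin_mid (a point): Middle of a round brass sample tin with its lid pushed on, 67 mm across, 33 mm high, standing on the ledge on the chute's +y side. Leave alone.
- mallet_head (a point): Middle of the copper head (38 mm thick, 80 mm long) of a mallet 275 mm long that lies on the ledge on the chute's -y side, handle roughly along the chute. Leave alone.
There are look-alikes about, which are no part of the job. What is shaped like the pan but green is not meant. Leave any blue look-alike of the part that bears sphalerite_mid alone.

How it is judged:
By the outcome, as a careful person would: the job done as asked, in the order asked, and still so for the second after the job is handed in, with the robot touching nothing.
It also fails if it takes over 46 s, if anything falls off the work surface, if the arm or the gripper's body presses on something with over 40 N, if the wrist force passes 120 N, or if a joint passes its speed limit or range.

## Working session

There is one attempt and no reset: what is moved stays moved. The work goes in short steps, Python scripts to look and compute and a tool call to move; the robot and the scene stay as the last step left them, time stands still between calls to the robot, and variables do not carry over. Pictures are saved under pics/ and viewed, and the job is handed in when it is done.

Besides the shell and the picture viewer there is one more tool, called after "Emit:" as name(argument=value, ...) on one line, values as JSON. jog_arm: Moves the arm, as the interface text tells. Its arguments: {"type":"object","properties":{"series":{"type":"array","items":{"type":"array"}},"squeeze":{"type":"number"}},"required":["series"]}

```bash
mkdir -p pics; ls
cat > h.py <<'E'
import numpy as np, cv2
from cell import status, eyes, job
def shot(n,save=None):
    c=eyes.read_camera(n)
    np.savez(f'{n}.npz',**c)
    if save: cv2.imwrite('pics/'+save,cv2.cvtColor(c['img'],cv2.COLOR_RGB2BGR))
    return c
def load(n): return dict(np.load(f'{n}.npz'))
def pts(c,uv,z=None):
    uv=np.array(uv,float).reshape(-1,1,2)
    K=c['camera_matrix'];k=float(c['k1'])
    s=((uv.reshape(-1,2)-[K[0,2],K[1,2]])/[K[0,0],K[1,1]])
    u=s.copy()
    for _ in range(20): u=s/(1+k*(u**2).sum(1,keepdims=True))
    d=np.c_[u,np.ones(len(u))]
    if z is None:
        r=np.array([c['range_z'][int(round(p[1])),int(round(p[0]))] for p in uv.reshape(-1,2)])
        return (d*r[:,None])@c['T'][:3,:3].T+c['T'][:3,3]
    w=d@c['T'][:3,:3].T;o=c['T'][:3,3]
    return o+w*((z-o[2])/w[:,2])[:,None]
def cloud(c):
    v,u=np.mgrid[0:420,0:560]
    P=pts(c,np.c_[u.ravel(),v.ravel()]).reshape(420,560,3)
    P[c['range_z']==0]=np.nan
    return P
E
python3 - <<'E'
from h import *
shot('scene','s0.png');shot('top','t0.png');print(status.observe())
E
```

```text
pics
{'time': 0.1, 'qpos': array([-1.40398122e+00,  3.42637873e-01,  1.52488291e+00,  1.13768820e-05,
        1.27539753e+00, -1.45976785e-01]), 'qvel': array([ 0.00153683,  0.00043175, -0.00297157,  0.00016209, -0.00279396,
       -0.00146812]), 'joint_efforts': array([ 9.94116308e-04, -4.32005918e+01, -2.44696087e+01,  7.18706776e-02,
        5.25936135e-02, -3.98784800e-05]), 'tool_pos': array([ 0.16152938, -0.49917135,  0.2261358 ]), 'tool_rot': array([-3.14028268e+00, -2.03592307e-04,  3.12788440e-01]), 'contact_force': array([-0.22760035, -0.17703778, -0.02988862]), 'torque': array([-0.02460725, -0.00069958, -0.03671805]), 'opening': 0.0917895227535878}
```

View pics/s0.png

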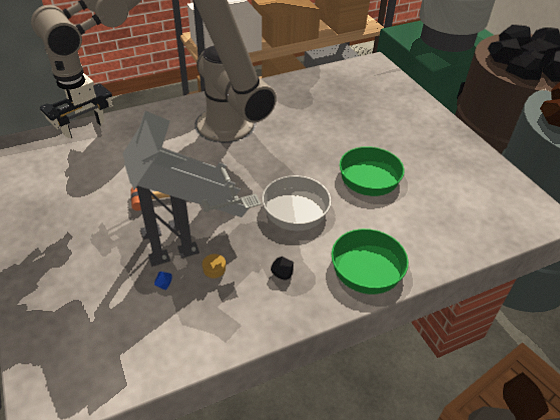

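View pics/t0.png

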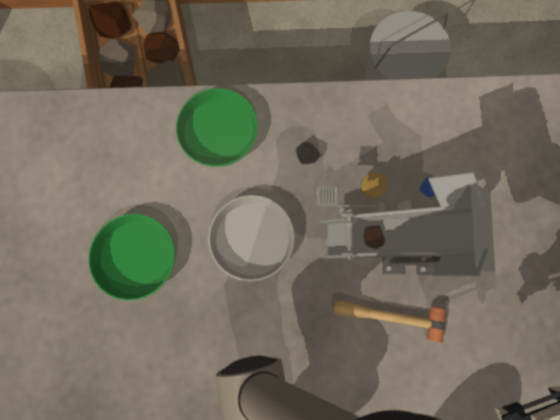

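The tin pan is at top-view (251,238). Its look-alikes are the green pans at (217,126) and (132,256). The sphalerite is at (374,236), with a blue look-alike at (430,187). The magnetite is at (307,152), the brass tin at (374,183) and the mallet head at (437,323). I choose the grey pan. Next is a close crop and measurements.

Run:
```python
from h import *
c=load('top')
im=cv2.cvtColor(c['img'],cv2.COLOR_RGB2BGR)
cv2.imwrite('pics/t0c.png',cv2.resize(im[150:290,200:400],None,fx=4,fy=4,interpolation=cv2.INTER_CUBIC))
s=load('scene');im2=cv2.cvtColor(s['img'],cv2.COLOR_RGB2BGR)
cv2.imwrite('pics/s0c.png',cv2.resize(im2[100:300,110:310],None,fx=3,fy=3,interpolation=cv2.INTER_CUBIC))
P=cloud(c);np.set_printoptions(precision=3,suppress=True)
print(c['T'])
for p in [(251,238),(374,236),(327,196),(340,235),(307,152),(374,183),(437,323),(217,126),(132,256),(345,308)]: print(p,P[p[1],p[0]])
```

```text
[[-0.027 -0.986  0.166  0.403]
 [-1.     0.028  0.007 -0.046]
 [-0.011 -0.166 -0.986  1.104]
 [ 0.     0.     0.     1.   ]]
(251, 238) [0.515 0.049 0.004]
(374, 236) [ 0.494 -0.235  0.181]
(327, 196) [ 0.587 -0.137  0.175]
(340, 235) [ 0.507 -0.172  0.092]
(307, 152) [ 0.73  -0.103  0.045]
(374, 183) [ 0.646 -0.274  0.032]
(437, 323) [ 0.292 -0.403  0.039]
(217, 126) [0.825 0.138 0.001]
(132, 256) [0.477 0.358 0.003]
(345, 308) [ 0.333 -0.183  0.035]
```

View pics/t0c.png

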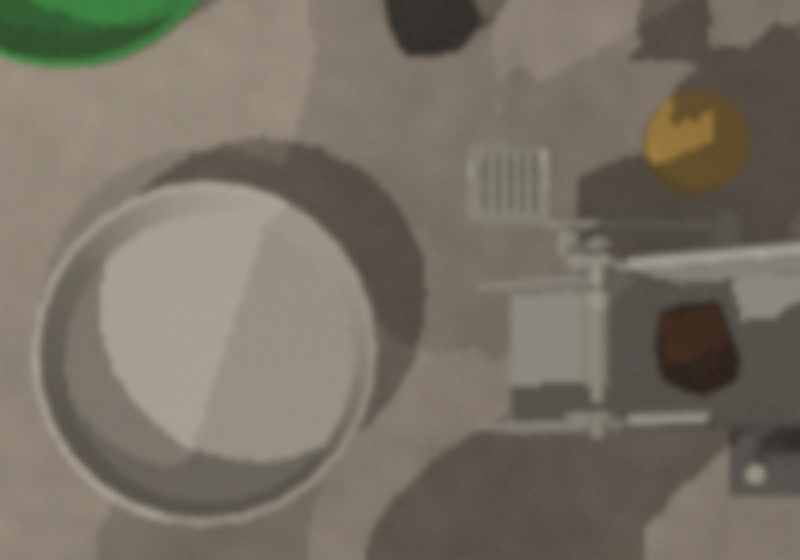

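View pics/s0c.png

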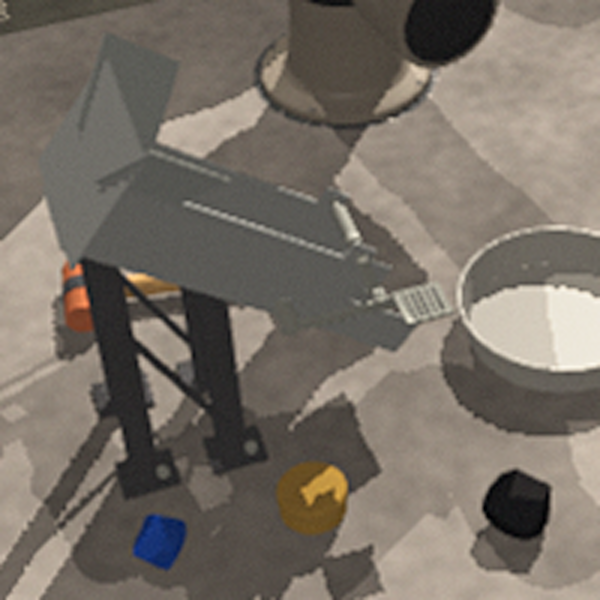

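Run:
```python
from h import *
np.set_printoptions(precision=3,suppress=True)
c=load('top');P=cloud(c)
for r in (225,235,240): print(r,[ (u,P[r,u].round(3).tolist()) for u in range(322,350,2)])
# pan rim: fit
from scipy.optimize import least_squares
def fit(P,cx,cy,lo,hi,rad=.16):
    m=(P[...,2]>lo)&(P[...,2]<hi)&(np.hypot(P[...,0]-cx,P[...,1]-cy)<rad)
    q=P[m]
    f=least_squares(lambda a:np.hypot(q[:,0]-a[0],q[:,1]-a[1])-a[2],[cx,cy,.107],loss='soft_l1',f_scale=.003)
    return f.x,len(q)
print(fit(P,.515,.049,.038,.05))
# rim via pixels z=0.045: crop extents
px=np.array([(36,350),(376,345),(215,182),(200,522)])/4+[200,150]
print(pts(c,px,.045))
# pad corners
px=np.array([(470,150),(548,148),(550,216),(470,218)])/4+[200,150]
print('pad',pts(c,px,.174),pts(c,px,.174).mean(0))
# lip corners
px=np.array([(510,292),(511,410)])/4+[200,150]
print('lip',pts(c,px,.07))
px=np.array([(600,265),(800,248),(600,422),(705,418)])/4+[200,150]
print('walls',pts(c,px),)
s=load('scene');Q=cloud(s)
print('scene pan',fit(Q,.515,.049,.035,.05))
m=(abs(Q[...,2]-.174)<.006)&(np.hypot(Q[...,0]-.587,Q[...,1]+.137)<.045);print('padS',m.sum(),Q[m].mean(0),Q[m].min(0),Q[m].max(0))
m=(abs(P[...,2]-.174)<.006)&(np.hypot(P[...,0]-.587,P[...,1]+.137)<.035);print('padT',m.sum(),P[m].mean(0),P[m].min(0),P[m].max(0))
```

```text
225 [(322, [0.544, -0.138, 0.001]), (324, [0.544, -0.143, 0.004]), (326, [0.544, -0.148, 0.002]), (328, [0.534, -0.147, 0.073]), (330, [0.534, -0.151, 0.074]), (332, [0.533, -0.156, 0.079]), (334, [0.533, -0.16, 0.083]), (336, [0.533, -0.165, 0.084]), (338, [0.532, -0.169, 0.088]), (340, [0.531, -0.174, 0.091]), (342, [0.531, -0.178, 0.095]), (344, [0.53, -0.182, 0.1]), (346, [0.516, -0.172, 0.208]), (348, [0.516, -0.175, 0.212])]
235 [(322, [0.518, -0.137, -0.003]), (324, [0.518, -0.142, -0.002]), (326, [0.517, -0.147, 0.003]), (328, [0.51, -0.145, 0.075]), (330, [0.51, -0.15, 0.074]), (332, [0.509, -0.155, 0.08]), (334, [0.508, -0.159, 0.084]), (336, [0.508, -0.164, 0.086]), (338, [0.507, -0.168, 0.09]), (340, [0.507, -0.172, 0.092]), (342, [0.507, -0.177, 0.094]), (344, [0.506, -0.181, 0.103]), (346, [0.495, -0.171, 0.206]), (348, [0.495, -0.175, 0.209])]
240 [(322, [0.505, -0.136, 0.002]), (324, [0.505, -0.142, -0.002]), (326, [0.505, -0.147, -0.003]), (328, [0.498, -0.145, 0.07]), (330, [0.497, -0.149, 0.078]), (332, [0.497, -0.154, 0.077]), (334, [0.497, -0.159, 0.081]), (336, [0.496, -0.163, 0.089]), (338, [0.496, -0.168, 0.087]), (340, [0.495, -0.172, 0.091]), (342, [0.495, -0.176, 0.097]), (344, [0.494, -0.181, 0.099]), (346, [0.484, -0.17, 0.209]), (348, [0.484, -0.174, 0.212])]
(array([0.514, 0.046, 0.105]), 673)
[[ 0.515  0.151  0.045]
 [ 0.512 -0.063  0.045]
 [ 0.619  0.037  0.045]
 [ 0.406  0.049  0.045]]
pad [[ 0.607 -0.117  0.174]
 [ 0.607 -0.161  0.174]
 [ 0.568 -0.16   0.174]
 [ 0.568 -0.115  0.174]] [ 0.588 -0.138  0.174]
lip [[ 0.54  -0.146  0.07 ]
 [ 0.468 -0.143  0.07 ]]
walls [[ 0.535 -0.182  0.206]
 [ 0.532 -0.272  0.267]
 [ 0.452 -0.177  0.206]
 [ 0.451 -0.226  0.237]]
scene pan (array([0.515, 0.047, 0.105]), 467)
padS 207 [ 0.588 -0.138  0.174] [ 0.553 -0.176  0.168] [ 0.614 -0.111  0.18 ]
padT 421 [ 0.588 -0.138  0.173] [ 0.566 -0.166  0.168] [ 0.611 -0.115  0.18 ]
```

The close crop confirms the choice: a grey tin pan, rim centre about (0.514, 0.046) in both views. Lip is about (0.497, -0.145), so the pan spot is about (0.499, -0.100). The pad is at (0.588, -0.138). I'll go round in front of the chute, high and close to the base.

Emit:
jog_arm(series=[[1, [0.033, -0.022, -0.035], [0, 0, 0]], [1, [0.05, -0.05, -0.06], [0, 0, 0]], [1, [0.07, -0.08, -0.085], [0, 0, 0]], [1, [0.085, -0.105, -0.104], [0, 0, 0]], [1, [0.101, -0.125, -0.104], [0, 0, 0]], [1, [0.13, -0.145, -0.104], [0, 0, -0.1]], [1, [0.16, -0.165, -0.104], [0, 0, -0.2]], [1, [0.19, -0.185, -0.104], [0, 0, -0.3]], [1, [0.222, -0.207, -0.104], [0, 0, -0.4]], [1, [0.247, -0.235, -0.104], [0, 0, -0.5]], [1, [0.27, -0.265, -0.104], [0, 0, -0.6]], [1, [0.297, -0.295, -0.104], [0, 0, -0.7]]])

```text
time: 1.1
tool_pos: [0.3533, -0.1257, 0.3305]
tool_rot: [-3.141, 0.0, 1.017]
contact_force: [0.8, -0.8, 0.8]
opening: 0.0917
```

Emit:
jog_arm(series=[[1, [0.04, -0.002, 0], [0, 0, -0.1]], [1, [0.08, -0.003, 0], [0, 0, -0.2]], [1, [0.12, -0.005, 0], [0, 0, -0.3]], [1, [0.16, -0.007, 0], [0, 0, -0.4]], [1, [0.2, -0.009, 0], [0, 0, -0.455]], [1, [0.24, -0.01, 0], [0, 0, -0.455]], [1, [0.28, -0.012, 0], [0, 0, -0.455]], [1, [0.32, -0.014, 0], [0, 0, -0.455]], [1, [0.351, -0.015, 0.02], [0, 0, -0.455]], [1, [0.351, -0.015, 0.06], [0, 0, -0.455]], [1, [0.351, -0.015, 0.1], [0, 0, -0.455]], [1, [0.351, -0.015, 0.14], [0, 0, -0.455]]])

```text
time: 2.1
tool_pos: [0.5261, 0.179, 0.1886]
tool_rot: [-3.141, 0.0, 1.469]
contact_force: [0.7, -0.0, -0.4]
opening: 0.0919
```

Run:
```python
from h import *
s=status.observe();print(s['tool_pos'],s['tool_rot'],s['qpos'])
shot('scene','s1.png');shot('top','t1.png')
```

```text
[0.52614479 0.17898758 0.18861166] [-3.14145803e+00  2.21378670e-04  1.46933531e+00] [ 1.90099130e-01  4.30289766e-01  1.49762325e+00 -1.84996744e-04
  1.21387223e+00  2.91624815e-01]
```

View pics/s1.png

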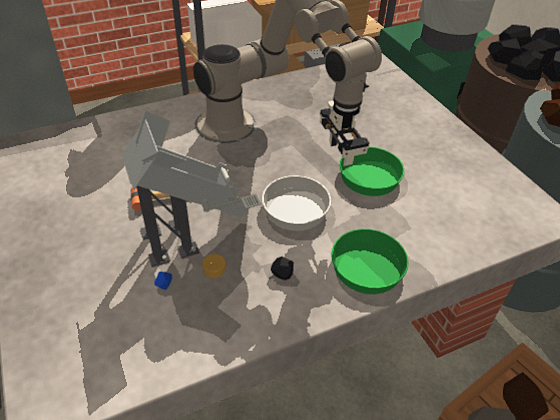

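View pics/t1.png

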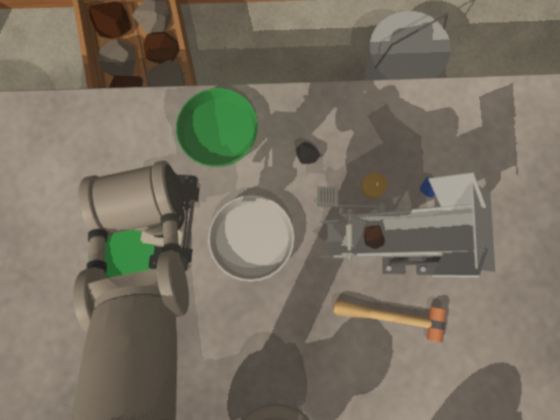

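Emit:
jog_arm(series=[[1, [0, 0, 0.04], [0, 0, 0]], [1, [0, 0, 0.08], [0, 0, 0]], [1, [0, 0, 0.12], [0, 0, 0]], [1, [0, 0, 0.15], [0, 0, 0]], [1, [0, 0, 0.167], [0, 0, 0]], [1, [-0.01, 0, 0.167], [0, 0, 0]], [1, [-0.018, 0, 0.167], [0, 0, 0]], [1, [-0.024, 0, 0.167], [0, 0, 0]], [1, [-0.03, 0, 0.167], [0, 0, 0]], [1, [-0.036, 0, 0.167], [0, 0, 0]], [1, [-0.042, 0, 0.167], [0, 0, 0]], [1, [-0.048, 0, 0.167], [0, 0, 0]]])

```text
time: 3.2
tool_pos: [0.5224, 0.1301, 0.0249]
tool_rot: [3.139, -0.001, 1.468]
contact_force: [0.3, 3.5, 2.0]
opening: 0.0917
```

Contact made (3.5 N). Pushing on, slowly.

Emit:
jog_arm(series=[[1, [-0.008, 0, 0], [0, 0, 0]], [1, [-0.017, 0, 0], [0, 0, 0]], [1, [-0.026, 0, 0], [0, 0, 0]], [1, [-0.035, 0, 0], [0, 0, 0]], [1, [-0.044, 0, 0], [0, 0, 0]], [1, [-0.053, 0, 0], [0, 0, 0]], [1, [-0.062, 0, 0], [0, 0, 0]], [1, [-0.07, 0, 0], [0, 0, 0]], [1, [-0.078, 0, 0], [0, 0, 0]], [1, [-0.084, 0, 0], [0, 0, 0]], [1, [-0.088, 0, 0], [0, 0, 0]], [1, [-0.09, 0, 0], [0, 0, 0]]])

```text
time: 4.2
tool_pos: [0.5122, 0.0403, 0.0236]
tool_rot: [-3.141, 0.0, 1.467]
contact_force: [0.5, 2.7, 1.5]
opening: 0.0918
```

```bash
cat > fit.py <<'E'
from h import *
from scipy.optimize import least_squares
np.set_printoptions(precision=4,suppress=True)
def fit(P,cx,cy,lo=.037,hi=.05,rad=.13):
    m=(P[...,2]>lo)&(P[...,2]<hi)&(np.hypot(P[...,0]-cx,P[...,1]-cy)<rad)&(np.hypot(P[...,0]-cx,P[...,1]-cy)>.08)
    q=P[m]
    f=least_squares(lambda a:np.hypot(q[:,0]-a[0],q[:,1]-a[1])-.106,[cx,cy],loss='soft_l1',f_scale=.003)
    return f.x,len(q)
E
python3 - <<'E'
from fit import *
s=status.observe();print(s['tool_pos'],s['contact_force'])
g=s['tool_pos'][:2]-.108*np.array([.1,.995]);print(g)
for n in('scene','top'): print(fit(cloud(shot(n,n+'2.png')),*g))
E
```

```text
[0.5122 0.0403 0.0236] [0.523  2.7261 1.5069]
[ 0.5014 -0.0672]
(array([ 0.504 , -0.0621]), 346)
(array([ 0.5029, -0.0624]), 372)
```

View pics/top2.png

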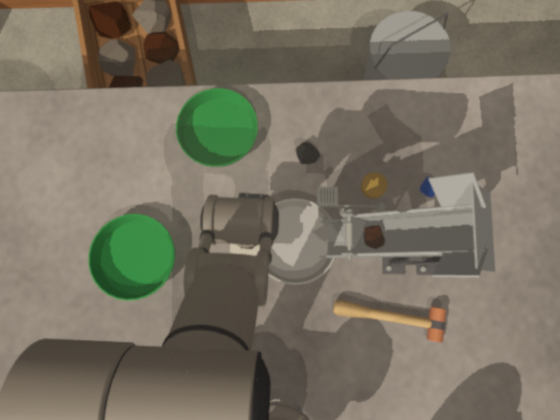

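The pan is centred at (0.503, -0.062), with 38 mm still to go.

Emit:
jog_arm(series=[[1, [-0.008, 0, 0], [0, 0, 0]], [1, [-0.016, 0, 0], [0, 0, 0]], [1, [-0.024, 0, 0], [0, 0, 0]], [1, [-0.031, 0, 0], [0, 0, 0]], [1, [-0.036, 0, 0], [0, 0, 0]], [1, [-0.038, 0, 0], [0, 0, 0]], [1, [-0.038, 0, 0], [0, 0, 0]], [1, [-0.03, 0, 0], [0, 0, 0]], [1, [-0.01, 0, 0], [0, 0, 0]], [1, [0.02, 0, 0], [0, 0, 0]], [1, [0.04, 0, 0], [0, 0, 0]], [1, [0.04, 0, -0.02], [0, 0, 0]]])

```text
time: 5.3
tool_pos: [0.5143, 0.0845, 0.0412]
tool_rot: [-3.136, 0.0, 1.471]
contact_force: [-0.7, -0.2, 0.4]
opening: 0.092
```

Run:
```python
from fit import *
s=status.observe();print(s['tool_pos'],s['contact_force'],s['tool_rot'])
for n in('scene','top'): print(fit(cloud(shot(n,n+'3.png')),.5,-.1))
```

```text
[0.5143 0.0845 0.0412] [-0.7293 -0.2471  0.4254] [-3.1358  0.0001  1.471 ]
(array([ 0.4995, -0.1017]), 355)
(array([ 0.4992, -0.1028]), 532)
```

View pics/scene3.png

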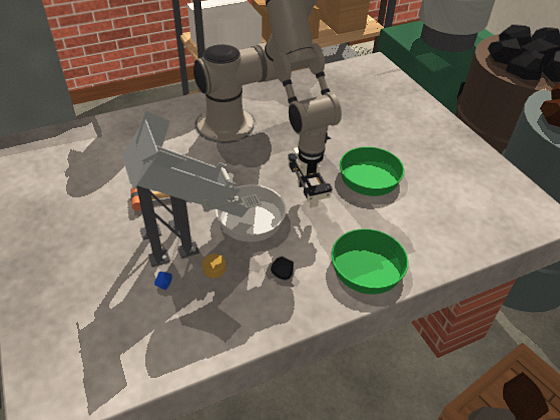

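Run:
```python
from fit import *
c=load('top');P=cloud(c)
im=cv2.cvtColor(c['img'],cv2.COLOR_RGB2BGR)
cv2.imwrite('pics/t3c.png',cv2.resize(im[175:265,310:400],None,fx=6,fy=6,interpolation=cv2.INTER_CUBIC))
m=(P[...,0]>.535)&(P[...,0]<.60)&(P[...,1]<-.125)&(P[...,1]>-.26)&(P[...,2]>.10)
v,u=np.nonzero(m)
for a,b in zip(v,u):
    p=P[a,b]
    if p[0]<.567: print(b,a,p,end=';')
s=load('scene');im=cv2.cvtColor(s['img'],cv2.COLOR_RGB2BGR)
cv2.imwrite('pics/s3c.png',cv2.resize(im[150:240,190:300],None,fx=6,fy=6,interpolation=cv2.INTER_CUBIC))
```

```text
378 204 [ 0.5662 -0.2507  0.1705];379 204 [ 0.5656 -0.2522  0.1738];380 204 [ 0.565  -0.2537  0.1769];381 204 [ 0.5652 -0.2563  0.1752];382 204 [ 0.5652 -0.2586  0.1749];330 205 [ 0.5668 -0.1435  0.1717];331 205 [ 0.5665 -0.1456  0.1731];332 205 [ 0.5667 -0.148   0.1713];333 205 [ 0.5669 -0.1504  0.17  ];334 205 [ 0.5664 -0.1524  0.1722];335 205 [ 0.5659 -0.1543  0.1748];336 205 [ 0.5663 -0.1568  0.1725];337 205 [ 0.5664 -0.1591  0.1716];338 205 [ 0.5667 -0.1617  0.1691];339 205 [ 0.5665 -0.1638  0.17  ];340 205 [ 0.5662 -0.1658  0.1713];341 205 [ 0.5661 -0.168   0.1716];342 205 [ 0.5663 -0.1705  0.17  ];343 205 [ 0.5661 -0.1726  0.1707];344 205 [ 0.5662 -0.1749  0.17  ];345 205 [ 0.5663 -0.1773  0.1693];346 205 [ 0.5659 -0.1793  0.1708];347 205 [ 0.5659 -0.1816  0.1704];348 205 [ 0.566  -0.1839  0.1698];349 205 [ 0.5661 -0.1863  0.1688];350 205 [ 0.5658 -0.1883  0.1702];351 205 [ 0.5659 -0.1907  0.1692];352 205 [ 0.5658 -0.1929  0.1693];354 205 [ 0.5658 -0.1975  0.1687];355 205 [ 0.5657 -0.1997  0.1687];356 205 [ 0.5651 -0.2014  0.1717];357 205 [ 0.5652 -0.2038  0.171 ];358 205 [ 0.
[... 14316 characters left out ...]
94 -0.1411  0.1101];328 221 [ 0.5397 -0.1438  0.1069];329 221 [ 0.5395 -0.1461  0.1081];330 221 [ 0.5394 -0.1484  0.1084];331 221 [ 0.5394 -0.1508  0.1081];332 221 [ 0.5392 -0.1531  0.1087];333 221 [ 0.5386 -0.155   0.1126];334 221 [ 0.5388 -0.1576  0.1109];335 221 [ 0.5384 -0.1596  0.1135];336 221 [ 0.5383 -0.162   0.1138];337 221 [ 0.5387 -0.1648  0.1099];338 221 [ 0.5383 -0.1668  0.1125];339 221 [ 0.5387 -0.1696  0.1091];340 221 [ 0.538  -0.1714  0.1137];341 221 [ 0.5376 -0.1734  0.1163];342 221 [ 0.538  -0.1762  0.1126];343 221 [ 0.5378 -0.1784  0.1138];344 221 [ 0.5374 -0.1805  0.1159];345 221 [ 0.5371 -0.1825  0.1182];346 221 [ 0.5369 -0.1847  0.1191];345 222 [ 0.5369 -0.1847  0.1018];
```

View pics/t3c.png

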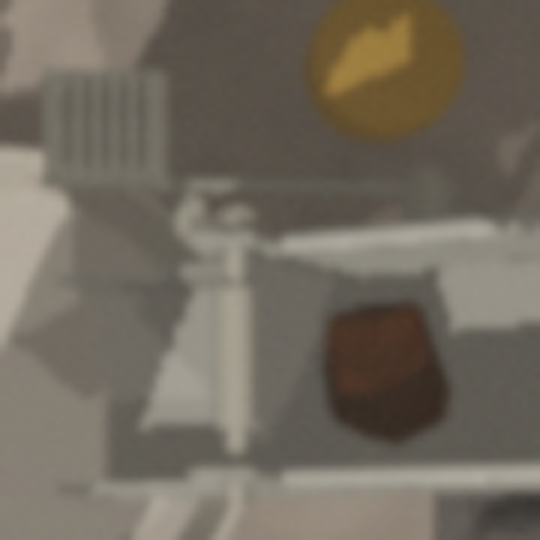

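View pics/s3c.png

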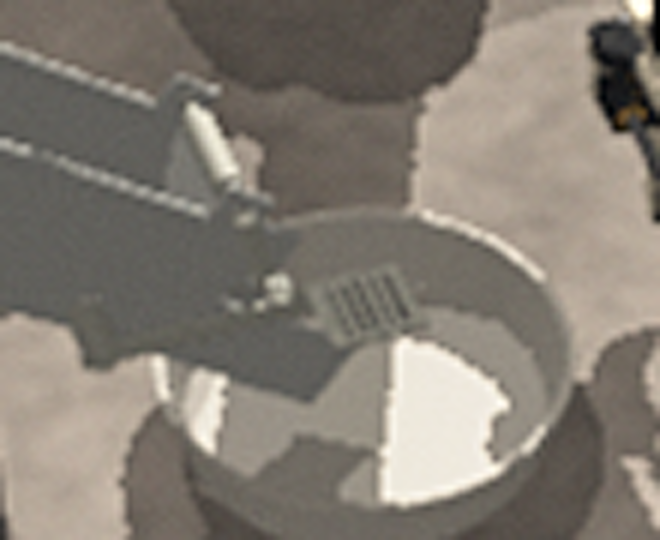

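The pan's centre is within 3 mm of its spot and hangs under the lip. The crank pin sits low, at x ≤ 0.566 and z about 0.17. So I'll press the pad with the inner finger of the open gripper, leaving the body on the outer side.

Emit:
jog_arm(series=[[1, [0, 0, -0.04], [0, 0, 0]], [1, [0, 0, -0.08], [0, 0, 0]], [1, [0, 0, -0.12], [0, 0, 0]], [1, [0, 0, -0.16], [0, 0, 0]], [1, [0, 0.02, -0.195], [0, 0, 0]], [1, [-0.02, 0.055, -0.209], [0, 0, 0]], [1, [-0.04, 0.09, -0.209], [0, 0, 0]], [1, [-0.06, 0.125, -0.209], [0, 0, 0]], [1, [-0.09, 0.153, -0.209], [0, 0, 0]], [1, [-0.13, 0.155, -0.209], [0, 0, 0]], [1, [-0.17, 0.155, -0.209], [0, 0, 0]], [1, [-0.205, 0.155, -0.209], [0, 0, 0]]])

```text
time: 6.4
tool_pos: [0.6494, -0.1416, 0.2511]
tool_rot: [-3.14, 0.0, 1.467]
contact_force: [1.2, -0.1, -0.6]
opening: 0.0917
```

Emit:
jog_arm(series=[[1, [-0.009, 0, 0], [0, 0, 0]], [1, [-0.009, 0, 0], [0, 0, 0]], [1, [-0.009, 0, 0.02], [0, 0, 0]], [1, [-0.009, 0, 0.035], [0, 0, 0]], [1, [-0.009, 0, 0.045], [0, 0, 0]], [1, [-0.009, 0, 0.05], [0, 0, 0]], [1, [-0.009, 0, 0.05], [0, 0, 0]]])

```text
time: 6.98
tool_pos: [0.6483, -0.1467, 0.2014]
tool_rot: [-3.139, -0.001, 1.469]
contact_force: [0.5, 0.4, 1.3]
opening: 0.0919
```

Run:
```python
from fit import *
s=status.observe();print(s['tool_pos'],s['contact_force'],s['tool_rot'])
for n,b in(('scene',(150,240,190,300)),('top',(150,260,280,400))):
    c=shot(n);im=cv2.cvtColor(c['img'],cv2.COLOR_RGB2BGR)
    cv2.imwrite('pics/%s4c.png'%n,cv2.resize(im[b[0]:b[1],b[2]:b[3]],None,fx=5,fy=5,interpolation=cv2.INTER_CUBIC))
```

```text
[ 0.6483 -0.1467  0.2014] [0.5034 0.3635 1.2772] [-3.1394 -0.0006  1.469 ]
```

View pics/scene4c.png

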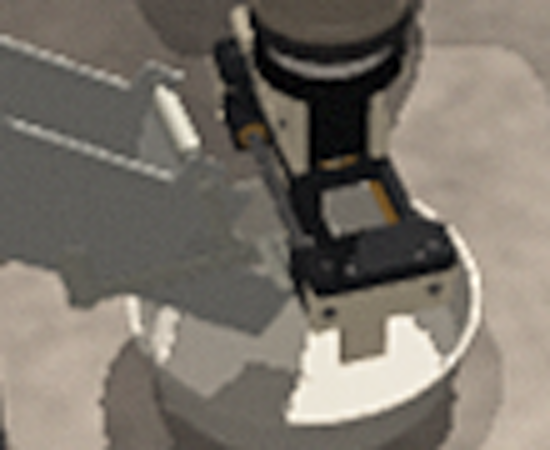

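View pics/top4c.png

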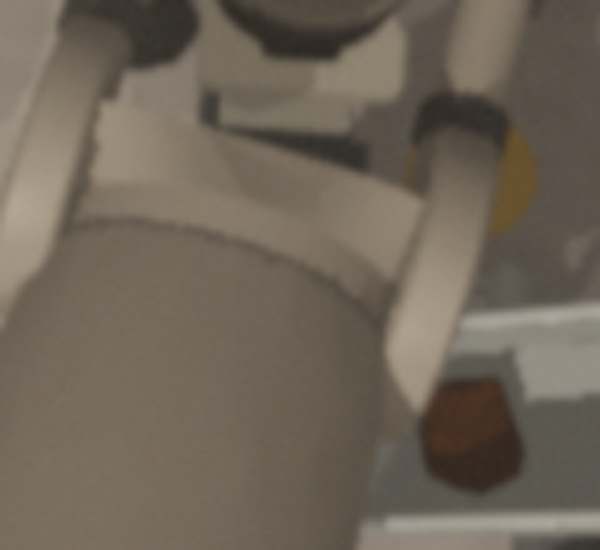

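The inner fingertip is at about (0.593, -0.141), over the pad and 27 mm above it. Pressing now.

Emit:
jog_arm(series=[[1, [0, 0, 0.01], [0, 0, 0]], [1, [0, 0, 0.018], [0, 0, 0]], [1, [0, 0, 0.024], [0, 0, 0]], [1, [0, 0, 0.028], [0, 0, 0]], [1, [0, 0, 0.031], [0, 0, 0]]])

```text
time: 7.5
tool_pos: [0.6482, -0.1479, 0.1714]
tool_rot: [-3.141, -0.0, 1.468]
contact_force: [-2.2, 1.3, 5.3]
opening: 0.0919
```

Emit:
jog_arm(series=[[1, [0, 0, 0.002], [0, 0, 0]], [1, [0, 0, 0.004], [0, 0, 0]], [1, [0, 0, 0.006], [0, 0, 0]], [1, [0, 0, 0.006], [0, 0, 0]]])

```text
time: 7.83
tool_pos: [0.6486, -0.148, 0.1657]
tool_rot: [3.141, 0.0, 1.468]
contact_force: [-1.5, 0.9, 4.9]
opening: 0.0918
```

Run:
```python
from fit import *
s=status.observe();print(s['tool_pos'],s['contact_force'])
shot('scene','s5.png')
c=load('scene');im=cv2.cvtColor(c['img'],cv2.COLOR_RGB2BGR);b=(130,250,130,300)
cv2.imwrite('pics/s5c.png',cv2.resize(im[b[0]:b[1],b[2]:b[3]],None,fx=4,fy=4,interpolation=cv2.INTER_CUBIC))
```

```text
[ 0.6486 -0.148   0.1657] [-1.5375  0.9485  4.9471]
```

View pics/s5c.png

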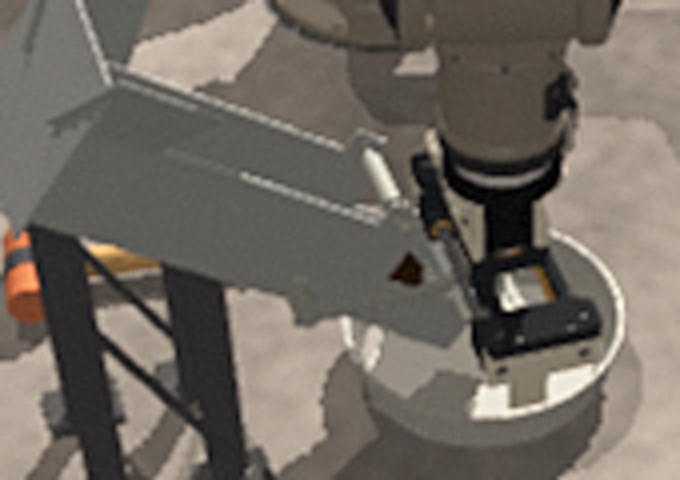

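The gate has opened and the chunk is visible at crop (405,270), moving down the spout. I'll hold for a moment.

Emit:
jog_arm(series=[[1, [0, 0, 0], [0, 0, 0]], [1, [0, 0, 0], [0, 0, 0]], [1, [0, 0, 0], [0, 0, 0]], [1, [0, 0, 0], [0, 0, 0]], [1, [0, 0, 0], [0, 0, 0]], [1, [0, 0, 0], [0, 0, 0]]])

```text
time: 8.38
tool_pos: [0.6486, -0.148, 0.1658]
tool_rot: [3.141, 0.0, 1.468]
contact_force: [-1.3, 1.3, 5.1]
opening: 0.0916
```

Run:
```python
from fit import *
s=status.observe();print(s['tool_pos'],s['contact_force'])
shot('scene','s6.png')
c=load('scene');im=cv2.cvtColor(c['img'],cv2.COLOR_RGB2BGR);b=(130,250,130,300)
cv2.imwrite('pics/s6c.png',cv2.resize(im[b[0]:b[1],b[2]:b[3]],None,fx=4,fy=4,interpolation=cv2.INTER_CUBIC))
```

```text
[ 0.6486 -0.148   0.1658] [-1.2675  1.3352  5.1434]
```

View pics/s6c.png

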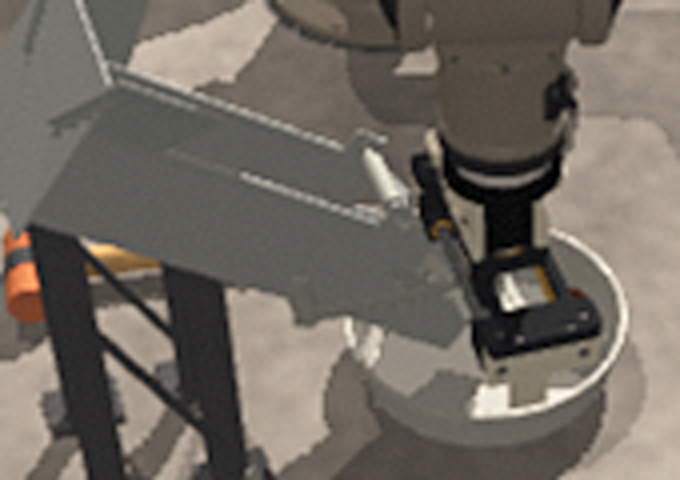

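The chunk has left the spout. A brown corner shows in the pan behind the gripper at (577,293). I'll lift straight up and move away.

Emit:
jog_arm(series=[[1, [0, 0, -0.01], [0, 0, 0]], [1, [0, 0, -0.025], [0, 0, 0]], [1, [0, 0, -0.05], [0, 0, 0]], [1, [0, 0, -0.085], [0, 0, 0]], [1, [0, 0, -0.12], [0, 0, 0]], [1, [0.02, 0, -0.14], [0, 0, 0]], [1, [0.06, 0, -0.14], [0, 0, 0]], [1, [0.1, 0, -0.14], [0, 0, 0]], [1, [0.14, 0, -0.14], [0, 0, 0]], [1, [0.18, 0, -0.14], [0, 0, 0]], [1, [0.22, 0, -0.14], [0, 0, 0]], [1, [0.26, 0, -0.14], [0, 0, 0]]])

```text
time: 9.43
tool_pos: [0.6755, 0.1123, 0.3059]
tool_rot: [3.141, 0.0, 1.468]
contact_force: [0.6, 0.8, 0.8]
opening: 0.0921
```

Emit:
jog_arm(series=[[1, [0.04, 0, 0], [0, 0, 0]], [1, [0.08, 0, 0], [0, 0, 0]], [1, [0.08, 0, 0], [0, 0, 0]], [1, [0.08, 0, 0], [0, 0, 0]]])

```text
time: 9.77
tool_pos: [0.6834, 0.1927, 0.3049]
tool_rot: [-3.141, 0.0, 1.472]
contact_force: [0.0, -0.9, 0.3]
opening: 0.0916
```

Run:
```python
from fit import *
s=status.observe();print(s['time'],s['tool_pos'],s['contact_force'],s['qvel'])
shot('scene','s7.png');c=shot('top','t7.png')
P=cloud(c)
for n in('scene','top'): print(fit(cloud(load(n)),.5,-.1))
im=c['img'].astype(int)
m=(im[...,0]-im[...,2]>25)&(np.hypot(P[...,0]-.5,P[...,1]+.1)<.1)&(P[...,2]<.07)
print(m.sum(),P[m].mean(0),P[m].max(0))
for p in [(307,152),(374,183),(437,323)]: print(p,P[p[1],p[0]])
```

```text
9.7667 [0.6834 0.1927 0.3049] [ 0.0049 -0.9215  0.2818] [-0.0607 -0.0214  0.0244 -0.0159 -0.0057 -0.0122]
(array([ 0.4988, -0.1002]), 338)
(array([ 0.4991, -0.1011]), 533)
225 [ 0.5119 -0.0338  0.0343] [ 0.5384 -0.0171  0.0456]
(307, 152) [ 0.7291 -0.1032  0.0487]
(374, 183) [ 0.6446 -0.2732  0.0372]
(437, 323) [ 0.2918 -0.4044  0.0351]
```

View pics/s7.png

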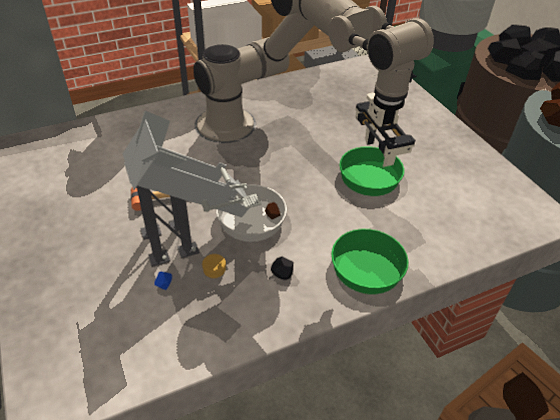

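View pics/t7.png

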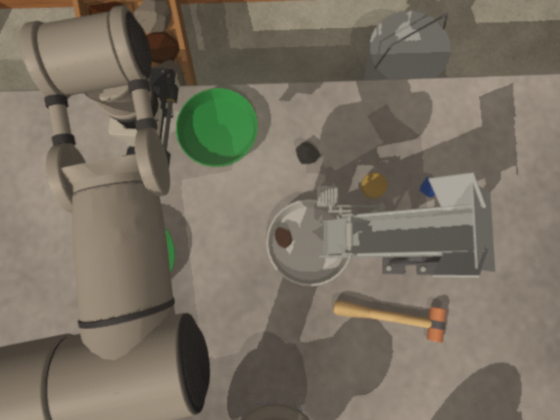

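The chunk lies in the pan at top view (284,238), under and ahead of the spout. The gate is open, the pad has risen, and the mallet, brass tin and magnetite haven't moved. Handing in.

Run:
```python
from h import *
job.hand_in(); print(status.observe()['time'])
```

```text
the job is handed in; nothing more can be done
the job is handed in; nothing more can be done
```

The sphalerite chunk is in the tin pan and the pan is under the spout. I handed the job in at about 10 s of the 46 s allowed.

I pushed the pan with the two open fingers, backed away, and pressed the catch pad about 8 mm with one fingertip at roughly 5 N. The gate opened and the chunk slid out. I then lifted the finger straight up and moved the arm clear.

**Pan:** its centre measured (0.499, -0.101), about 1 mm from my estimate of the pan spot.

**Chunk:** it lies inside the pan at about (0.512, -0.034). I did not measure the height of its middle, only its visible top, which was about 34 mm up on average.

**Other objects:** the mallet, brass tin and magnetite read the same as at the start, to within the depth noise of about 5 mm. The blue chunk and the green pans also look unmoved in the last pictures.

**Forces:** every reading I saw stayed under about 6 N. No check failed or disagreed.

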